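Try a coupler on the gauge ball and latch it

ROBOT

A 6-joint arm with a two-finger parallel gripper is mounted at the origin on the work surface. World frame = base frame: x ahead of the robot, y to its left, z up, the work surface at z = 0. Lengths are in m, angles in rad, forces in N, time in s.
With the tool pointing down it reaches from about 0.275 to 0.875 m from the base axis. Payload 12.5 kg.
Tool frame: the origin (TCP) lies midway between the tips of the shut fingers; the grasp point (between the pads) lies 19 mm behind it; z points along the fingers, y is the direction in which the jaws open and shut (so a half turn about z gives the same grasp; the last joint's range is limited). The gripper opens to 85 mm and grips with 20 to 120 N. Pads are 22 mm wide; open, the fingers measure 114 mm over their backs; the gripper's body (76 mm by 85 mm) begins 54 mm behind the grasp point. The pads swing forward as they close: fully open they stand 13 mm farther back than shut.
Start: joints at [-1.215, 0.351, 1.652, -0, 1.139, -0.085], TCP at [0.235, -0.497, 0.231] pointing down, gripper open.
Joint ranges: [-2.75, 2.75], [-0.79, 2.1], [0.01, 2.65], [-1.57, 4.71], [0.07, 3.14], [-2.87, 2.87]. Speed limits (rad/s): [2.22, 2.22, 2.79, 3.14, 3.14, 3.14].

INTERFACE

Orientations are given as [roll, pitch, yaw] about the fixed x, y, z axes, in that order (R = Rz(yaw) Ry(pitch) Rx(roll)).
In Python, from station import arm gives the robot as it stands. The module is installed in compiled form; this text tells all that it offers.
- The arm moves only by the shell command python3 -m creep 'ROWS' [FORCE]. ROWS is a JSON object of lists of equal length, an entry for each row: "slide": the shift along the world's x, y, z in mm, a list of three; "rotation": the turn, a rotation vector about the world's x, y, z in rad, a list of three; "claw": the opening, from 0 (shut) to 1 (fully open). A call has exactly 10 rows; each row shifts and turns the commanded pose from where the row before left it; what a row does not reach is not made up. A row lasts 1/10 s, in which the tool goes at most 50 mm and 8.59 degrees, less where a joint would pass 70% of its speed; a pose out of reach is approached as far as the arm can. A call with a gripper value outside its range is refused whole. The fingers move at their own pace and stop on an object; FORCE is the grip in N (left out, the last holds). Time passes only in rows, so rows that do not move let the fingers close, or fill a call up. It gives the time, the measured TCP pose, the force and the opening at its end, in the units of the state.
- arm.observe(): the state, without advancing time (a new reading comes with each control period).
- arm.get_image(name): name is "side" or "top" or "wrist"; returns the picture (480x640x3 uint8, red, green, blue); there is no depth.
- arm.camera_model(name): a dict with "mtx" (3x3 intrinsics, pixels), "xyz" and "attitude" of the camera in the world. Camera axes: x right, y up, looking along -z (the intrinsics and any distortion apply to the point x, -y, -z); pixel columns grow to the right and rows downward; lengths in m; the calibration is good to about 2 mm. A picture is of the moment at which its call begins: read the wrist's pose just before it. camera_model takes no time and is no camera call; for the wrist camera it gives the pose at the moment of the call.
- arm.job_done(): hands the job in, once; it reports no verdict.
The state is a dict: "t": time; "joints": joint angles; "joint_velocities": joint speeds; "tau": joint torques, N m; "tcp_pos": TCP position; "eef_rot": TCP orientation; "contact_force": force on the tool from outside, world axes, zero at the start; "ft_torque": the same for the moment, N m; "finger_gap": finger opening in m.
Only numpy, scipy, OpenCV 4.12 (cv2) and the standard library are available. Lean on these libraries where they do the work, as an engineer would, in place of code of your own. Each camera call takes 0.05 s, during which the arm holds its last target.

TASK

Try the red trailer coupler on the gauge stand: lower its socket onto the stand's ball with the tongue lying in the yellow cradle, and press it gently down past its sprung pins until it is fully home and the green tell-tale stands up, with the latch lever still raised. Then press the latch lever fully down and let go, leaving the coupler latched on the ball. The gauge is delicate: never drop the coupler, never load the stand with more than 40 N in all, and leave everything else on the bench where it is.

Things in the scene. Friction and masses are not known exactly. Their poses are not given: they have to be found in the camera images.
- coupler: Trailer coupler, red, loose, mouth down, 0.45-0.65 kg. Origin: centre of the socket's mouth, in its flat underside; z up, x along the tongue to its free end. Block 58 x 58 mm, 50 high (x -29 to 29); round socket 43 mm wide, 42 deep, open below. Tongue 30 mm wide, 24 high, underside flush with the mouth, x 29 to 159. Steel lug on top: x -6 to 30, 14 mm thick in y, z 49 to 89.
- lug (a point): Middle of the lug, to grip it across its 14 mm (the coupler's y): 12 mm along x and 72 mm above the coupler's origin. The block's top lies 22 mm below it, the lug's top 17 mm above it.
- socket (a point): Centre of the socket's mouth (coupler's origin); 22 mm below the ball's centre when home. Two sprung pins in the socket's walls meet the ball 22 mm short of home; passing them takes 10 to 20 N downward in all (the coupler's own 5 N weight is not enough), then they snap past and the last 11 mm go easily, to a solid stop: the ball against the socket's roof.
- tongue_end (a point): Point in the tongue near its free end: 150 mm along x and 12 mm above the coupler's origin.
- tell (a joint): Green tell-tale pin, 6 mm dia, in the block's top, 14 mm to -x of the socket's axis. The ball's crown lifts it, in m: 0 = down, 0.0063 or a little more = ball fully home (above 0.0045 counts as home).
- lever (a joint): Latch lever on the coupler, dark steel. Hinge along the coupler's y at x 37, z 40 mm. 0 = raised 0.8 rad above the tongue, pad end up; 0.8 = fully down, level over the tongue, its jaw under the ball (rad; above 0.74 counts as down). Starts at 0 to 0.12. Stays where left; about 3 N at the pad moves it. While the ball still sits on the pins the jaw stops it short of down.
- lever_pad (a point): Centre of the top of the lever's yellow pad (22 mm long, 26 wide, 8 thick), 64 mm from the hinge along the lever and 4 mm above the lever's centre line; fully down it lies at x 101, z 44 mm of the coupler.
- stand: Gauge stand, bolted down: blue base plate 230 x 90 x 12 mm (x -50 to 180), two sleeves, and on them a yellow carriage with a 40 mm steel ball on a 22 mm neck and a cradle. Origin: on the bench right under the ball; x from ball to cradle, z up. The carriage is clamped at a height that differs each time and is not reported: the ball's centre is 113 to 149 mm above the bench.
- ball_axis (a point): Point on the ball's vertical axis, on the top of the base plate (12 mm above the bench): it gives the ball's x and y, not its height.
- cradle (a point): Base plate's top right under the middle of the cradle (130 mm along the stand's x): its x and y, not its height. Cradle: yellow fork, open above, 38 mm between cheeks, flared on top, 26 mm long; floor 23 mm below the ball's centre, cheek tops near the centre's height. A coupler that is home lies level, tongue in the fork.
- chip_hammer: Bystander: chipping hammer, 240 mm long, lying; origin at its underside.
- brush: Bystander: wire brush, 200 mm long, lying; origin at its underside.
- spray: Bystander: yellow spray can, 60 mm dia, 170 mm tall, standing; origin at its underside.
- angle: Bystander: steel angle-iron offcut, 140 mm long, 40 mm legs, lying; origin at its underside.
- square: Bystander: red welding square block, about 70 x 50 x 16 mm; origin at its underside.
- spare_ball: Bystander: loose spare hitch ball, 39 mm dia, 58 mm tall, standing on the bench: not the one to use; origin at its underside.
- spool: Bystander: copper wire spool, 100 mm dia, 45 mm high; origin at its underside.
Mind the look-alikes: they are no part of the job. What is meant by the coupler is not turquoise, and is the larger of those in its own colour.

How it is judged:
By the outcome, as a careful person would: the job done as asked, in the order asked, and still so for the second after the job is handed in, with the robot touching nothing.
It also fails if it takes over 70 s, if anything falls off the work surface, if the arm or the gripper's body presses on something with over 40 N, if the wrist force passes 120 N, or if a joint passes its speed limit or range.

## Working session

There is one attempt and no reset: what is moved stays moved. The work goes in short steps, Python scripts to look and compute and a shell command to move; the robot and the scene stay as the last step left them, time stands still between calls to the robot, and variables do not carry over. Pictures are saved under pics/ and viewed, and the job is handed in when it is done.

```bash
mkdir -p pics; ls; cat > h.py <<'E'
from station import arm
import numpy as np, cv2
from scipy.spatial.transform import Rotation as R
def snap(n,f):
    m=arm.camera_model(n); im=arm.get_image(n); cv2.imwrite('pics/'+f+'.png',im[:,:,::-1]); np.save('pics/'+f+'.npy',np.array([m],dtype=object),allow_pickle=True); return m
def model(f): return np.load('pics/'+f+'.npy',allow_pickle=True)[0]
E
python3 - <<'E'
from h import *
print(arm.observe())
for n in ['side','top','wrist']:
    print(snap(n,n+'0'))
E
```

```text
pics
{'t': 0.0, 'joints': array([-1.21461860e+00,  3.51264464e-01,  1.65240451e+00,  5.22446596e-06,
        1.13911451e+00, -8.45599995e-02]), 'joint_velocities': array([-0.00070677, -0.00162309, -0.0012517 , -0.00015636,  0.00214678,
        0.00124882]), 'tau': array([-1.39544893e-03, -5.06109953e+01, -2.91405433e+01, -1.65454430e-04,
        4.60408293e-03, -3.65505241e-05]), 'tcp_pos': array([ 0.23456392, -0.49711323,  0.23075041]), 'eef_rot': array([-3.14040647e+00, -1.05302670e-04,  4.40735473e-01]), 'contact_force': array([ 0.21496775,  0.01017035, -0.18653606]), 'ft_torque': array([-0.01661321, -0.0496962 ,  0.00727819]), 'finger_gap': 0.08568365641749466}
{'mtx': array([[551.07824572,   0.        , 316.24712793],
       [  0.        , 551.07824572, 240.5051939 ],
       [  0.        ,   0.        ,   1.        ]]), 'xyz': array([ 0.46128553, -1.04228703,  1.03966673]), 'attitude': array([ 0.80848038, -0.01918043, -0.01766922])}
{'mtx': array([[548.68193019,   0.        , 319.89239598],
       [  0.        , 548.68193019, 231.90599451],
       [  0.        ,   0.        ,   1.        ]]), 'xyz': array([0.19386852, 0.01065251, 1.72912058]), 'attitude': array([ 0.18546288, -0.02112484, -1.5766479 ])}
{'mtx': array([[370.66723697,   0.        , 319.34431642],
       [  0.        , 370.66723697, 240.97901728],
       [  0.        ,   0.        ,   1.        ]]), 'xyz': array([ 0.29975502, -0.46689015,  0.37247102]), 'attitude': array([-0.28707309,  0.002273  , -1.12968377])}
```

View pics/side0.png

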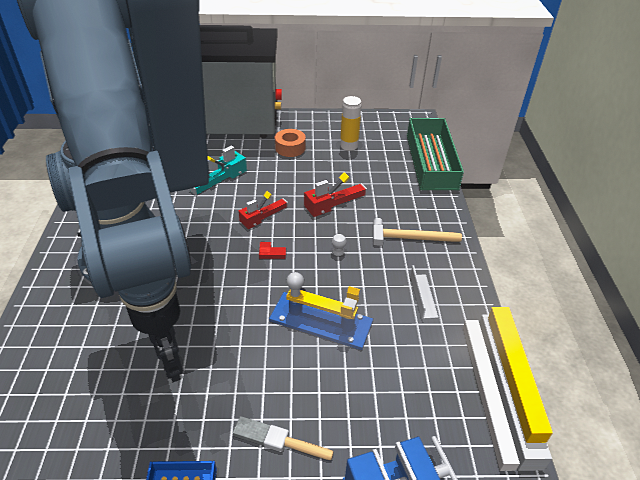

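View pics/top0.png

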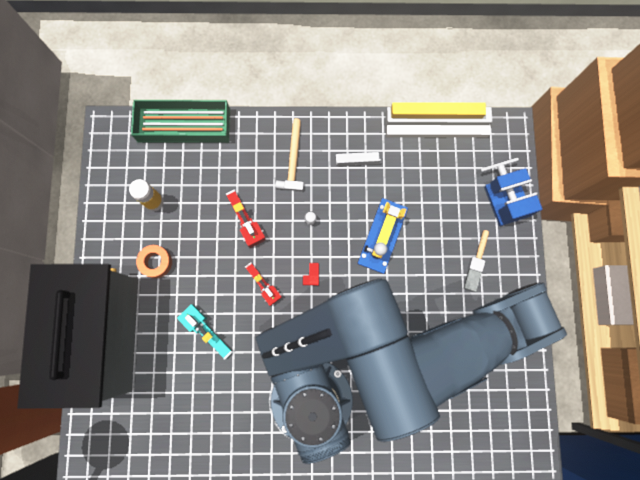

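View pics/wrist0.png

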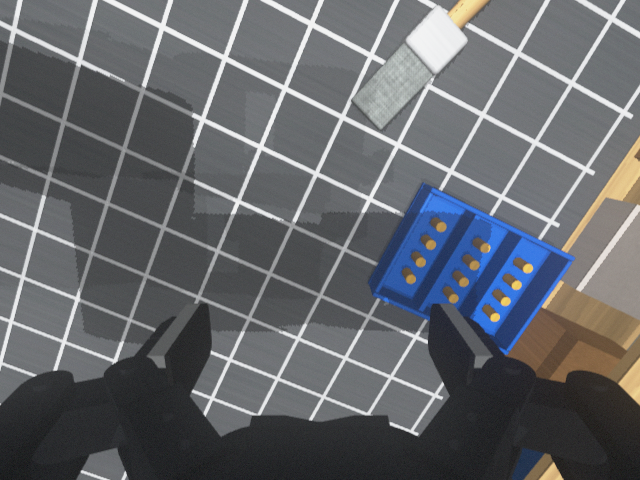

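The bigger red coupler is at about (335,195) in side and (245,218) in top. The stand's ball is at (295,281) side and (381,249) top. Next I enlarge these areas.

```bash
cat >> h.py <<'E'
def ray(f,u,v):
    m=model(f); K=m['mtx']; d=np.array([(u-K[0,2])/K[0,0],-(v-K[1,2])/K[1,1],-1.])
    Rm=R.from_euler('xyz',m['attitude']).as_matrix()
    return np.array(m['xyz']),Rm@d
def onz(f,u,v,z):
    c,d=ray(f,u,v); return c+d*(z-c[2])/d[2]
def proj(f,P):
    m=model(f); Rm=R.from_euler('xyz',m['attitude']).as_matrix(); p=(np.atleast_2d(P)-m['xyz'])@Rm
    K=m['mtx']; return np.c_[K[0,2]+K[0,0]*p[:,0]/-p[:,2], K[1,2]-K[1,1]*p[:,1]/-p[:,2]]
def tri(obs):
    A=0;b=0;L=[]
    for f,u,v in obs:
        c,d=ray(f,u,v); d/=np.linalg.norm(d); M=np.eye(3)-np.outer(d,d); A=A+M; b=b+M@c; L.append((c,M))
    x=np.linalg.solve(A,b); return x,[round(1e3*np.linalg.norm(M@(x-c)),1) for c,M in L]
def crop(f,x,y,w,h,s,o):
    im=cv2.imread('pics/'+f+'.png')[y:y+h,x:x+w]; cv2.imwrite('pics/'+o+'.png',cv2.resize(im,None,fx=s,fy=s,interpolation=cv2.INTER_CUBIC))
E
python3 - <<'E'
from h import *
crop('side0',260,160,140,100,5.5,'s_c'); crop('side0',260,260,130,95,6,'s_s')
a=[]
crop('top0',200,170,100,75,4,'a');crop('top0',340,190,100,100,4,'b')
a=cv2.imread('pics/a.png');b=cv2.imread('pics/b.png'); c=np.zeros((400,800,3),np.uint8);c[:300,:400]=a;c[:,400:]=b;cv2.imwrite('pics/t_cs.png',c)
print(tri([('side0',295,281),('top0',381,249)]))
print('tip',tri([('side0',364,188),('top0',232,194)]))
print(onz('top0',253,233,.05))
print('proj',proj('top0',[0,0,0]))
E
```

```text
(array([ 0.44508974, -0.20709948,  0.11543182]), [np.float64(0.8), np.float64(0.8)])
tip (array([0.64290095, 0.2540443 , 0.01758894]), [np.float64(3.8), np.float64(3.8)])
[0.50569688 0.18110641 0.05      ]
proj [[311.73254383 399.88386511]]
```

View pics/s_c.png

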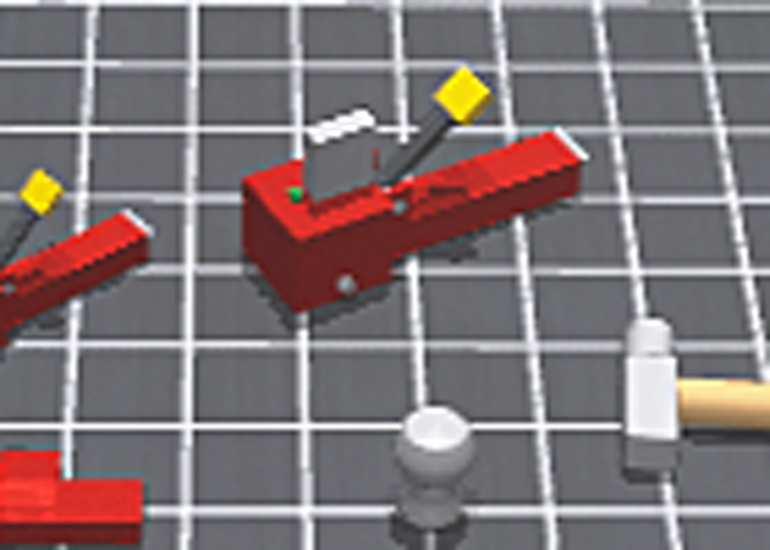

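View pics/s_s.png

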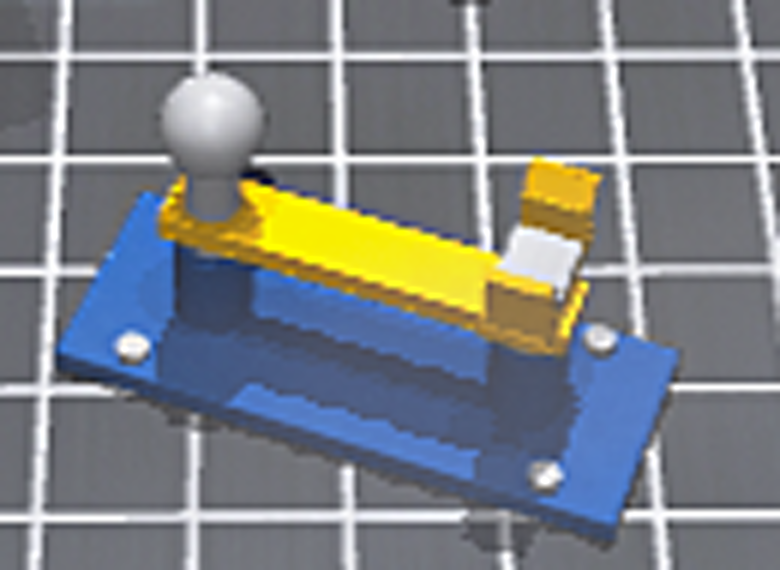

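View pics/t_cs.png

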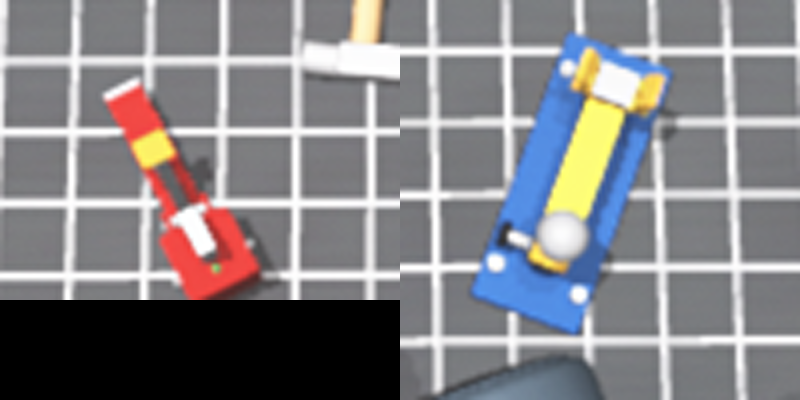

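The large red coupler's block is at crop (s_c) ~(300,230), its white lug top at (340,125) and its pad at (463,95). The stand's ball centre is at side (295.5,280.3) / top (380.5,248.8), and the base plate corners are clear. I'll work out rough poses from these.

```bash
python3 - <<'E'
from h import *
S=lambda x,y:('side0',260+x/6,260+y/6)
C=lambda x,y:('side0',260+x/5.5,160+y/5.5)
T=lambda x,y:('top0',200+x/4,170+y/4)
U=lambda x,y:('top0',340+(x-400)/4,190+y/4)
print('ball',tri([S(213,122),U(562,235)]))
P={k:onz(*S(*v),.012) for k,v in dict(lf=(57,355),rf=(612,527),rb=(680,352),lb=(148,193)).items()}
print(P); d=(P['rf']-P['lf'])+(P['rb']-P['lb']); print('yaw side',np.arctan2(d[1],d[0]))
Q={k:onz(*U(*v),.012) for k,v in dict(lf=(582,333),rf=(672,75),rb=(572,33),lb=(472,292)).items()}
print(Q);d=(Q['rf']-Q['lf'])+(Q['rb']-Q['lb']); print('yaw top',np.arctan2(d[1],d[0]))
print('saddle white',tri([S(540,257),U(615,83)]))
print('pad',tri([C(463,95),T(152,148)]))
a=tri([C(310,135),T(209,254)]);b=tri([C(370,115),T(180,213)])
print('lug ends',a,b)
print('tell',tri([C(297,192),T(215,267)]))
print('tongue tip',tri([C(572,142),T(122,88)]))
E
```

```text
ball (array([ 0.44599375, -0.20553525,  0.11587028]), [np.float64(1.0), np.float64(1.0)])
{'lf': array([ 0.38564285, -0.23366718,  0.012     ]), 'rf': array([ 0.59671508, -0.31536571,  0.012     ]), 'rb': array([ 0.62992856, -0.23281237,  0.012     ]), 'lb': array([ 0.4191841 , -0.15023605,  0.012     ])}
yaw side -0.3713751539169461
{'lf': array([ 0.38305898, -0.2333454 ,  0.012     ]), 'rf': array([ 0.59124775, -0.31185792,  0.012     ]), 'rb': array([ 0.62610612, -0.23204398,  0.012     ]), 'lb': array([ 0.41581635, -0.147223  ,  0.012     ])}
yaw top -0.37211918405849786
saddle white (array([ 0.56743891, -0.25245934,  0.09311993]), [np.float64(1.2), np.float64(1.2)])
pad (array([0.58195993, 0.22548736, 0.07987602]), [np.float64(0.4), np.float64(0.4)])
lug ends (array([0.4993027 , 0.17977894, 0.08817665]), [np.float64(2.2), np.float64(2.2)]) (array([0.5313599 , 0.2027581 , 0.08362386]), [np.float64(1.6), np.float64(1.6)])
tell (array([0.49444283, 0.17849317, 0.05238534]), [np.float64(1.0), np.float64(1.0)])
tongue tip (array([0.64525482, 0.25785293, 0.02364814]), [np.float64(1.2), np.float64(1.2)])
```

```bash
python3 - <<'E'
from h import *
c,d=ray('wrist0',319,240); print(c,d, onz('wrist0',319,240,.1), arm.observe()['tcp_pos'])
E
```

```text
[ 0.29975502 -0.46689015  0.37247102] [-0.25508015 -0.11699378 -0.95981999] [ 0.22734358 -0.50010202  0.1       ] [ 0.23460307 -0.49716203  0.23089827]
```

```bash
python3 -m creep '{"slide":[[27,30,14],[27,30,14],[27,30,14],[27,30,14],[27,30,14],[27,30,14],[27,30,14],[27,30,14],[27,30,14],[0,0,0]],"rotation":[[0,0,0],[0,0,0],[0,0,0],[0,0,0],[0,0,0],[0,0,0],[0,0,0],[0,0,0],[0,0,0],[0,0,0]],"claw":[1,1,1,1,1,1,1,1,1,1]}' 80; python3 -c "
from h import *
snap('wrist','w1')"
```

```text
t: 1.15
tcp_pos: [0.4802, -0.2246, 0.3588]
eef_rot: [3.14, -0.002, 0.445]
contact_force: [-0.2, -0.7, -0.2]
finger_gap: 0.0854
```

View pics/w1.png

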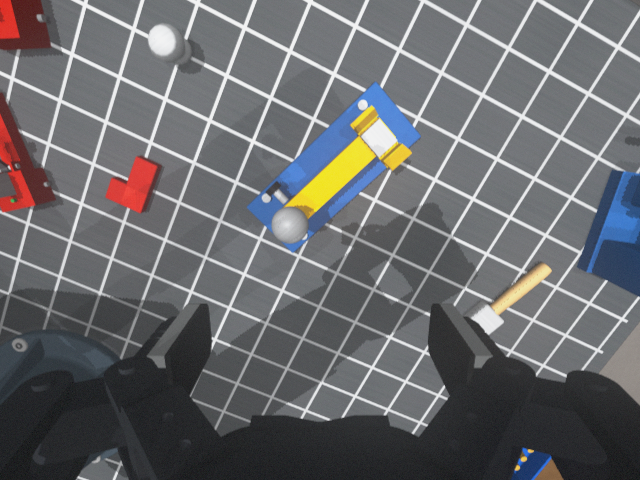

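Ball at (290,226), white saddle at (379,139), base corners at (377,83), (419,136) and (248,205). Now on to a point over the coupler.

```bash
python3 -m creep '{"slide":[[3,45,-6],[3,45,-6],[3,45,-6],[3,45,-6],[3,45,-6],[3,45,-6],[3,45,-6],[3,45,-6],[3,45,-6],[0,0,0]],"rotation":[[0,0,0.01],[0,0,0.01],[0,0,0.01],[0,0,0.01],[0,0,0],[0,0,0],[0,0,0],[0,0,0],[0,0,0],[0,0,0]],"claw":[1,1,1,1,1,1,1,1,1,1]}' 80; python3 - <<'E'
from h import *
snap('wrist','w2')
crop('w1',240,70,190,190,3.1,'w1c')
E
```

```text
t: 2.2
tcp_pos: [0.504, 0.1804, 0.3016]
eef_rot: [-3.14, 0.002, 0.484]
contact_force: [-0.8, -0.4, 0.4]
finger_gap: 0.0854
```

View pics/w2.png

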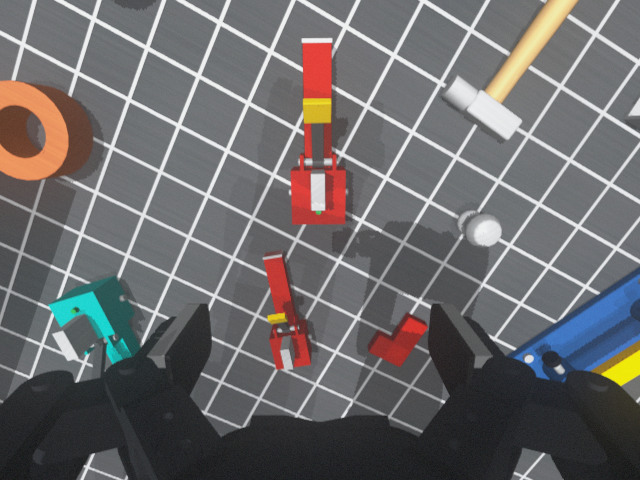

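View pics/w1c.png

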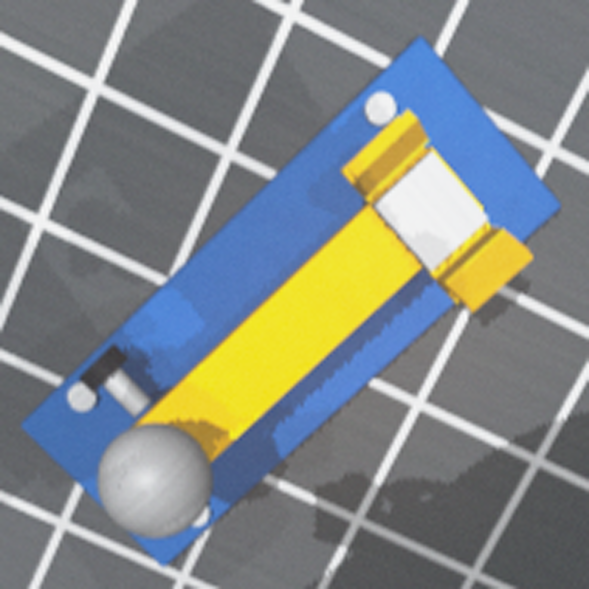

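```bash
python3 - <<'E'
from h import *
crop('w2',270,30,100,200,3,'w2c')
W=lambda x,y:('w1',240+x/3.1,70+y/3.1)
bt=W(156,481); print('ball center', tri([bt,('side0',295.5,280.3),('top0',380.5,248.75)]), tri([bt,('side0',295.5,280.3)]))
print(onz(*bt,.116))
P=[onz(*W(*v),.012) for v in [(423,36),(560,204),(165,565),(22,425)]]
P=np.array(P);print(P); d=P[0]-P[3]+P[1]-P[2]; y=np.arctan2(d[1],d[0]); c=P.mean(0); print(y,c-.065*np.array([np.cos(y),np.sin(y),0]))
print('saddle', tri([W(432,212),('side0',350,302.8),('top0',393.75,210.75)]))
E
```

```text
ball center (array([ 0.44592652, -0.20618082,  0.11655931]), [np.float64(0.8), np.float64(1.1), np.float64(1.2)]) (array([ 0.44666402, -0.20701384,  0.11813124]), [np.float64(0.4), np.float64(0.4)])
[ 0.44571834 -0.20699339  0.116     ]
[[ 0.62852153 -0.23136722  0.012     ]
 [ 0.59642488 -0.31182393  0.012     ]
 [ 0.38540254 -0.23002582  0.012     ]
 [ 0.41671836 -0.14812642  0.012     ]]
-0.37213718503072596 [ 0.44621592 -0.20670138  0.012     ]
saddle (array([ 0.56708506, -0.25313369,  0.09407939]), [np.float64(0.9), np.float64(1.4), np.float64(1.3)])
```

View pics/w2c.png

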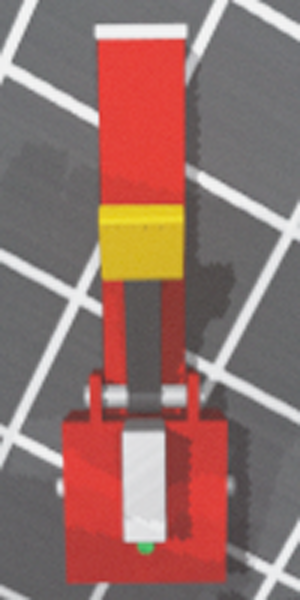

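```bash
python3 - <<'E'
from h import *
W=lambda x,y:('w2',270+x/3,30+y/3)
L=np.array([onz(*W(*v),.089) for v in [(123,432),(165,430),(166,543),(124,543)]]); c=L.mean(0); d=L[0]-L[3]+L[1]-L[2]
print('lug c',c,np.arctan2(d[1],d[0]),np.linalg.norm(L[0]-L[3]))
B=np.array([onz(*W(*v),.05) for v in [(64,421),(227,421),(225,582),(67,583)]]);o=B.mean(0);d=B[0]-B[3]+B[1]-B[2]
print('block',o,np.arctan2(d[1],d[0]),np.linalg.norm(B[0]-B[1]))
t=onz(*W(141,38),.024); d=t-o; print('tip',t,np.arctan2(d[1],d[0]),np.hypot(*d[:2]))
print('lug pred', o+.012*np.array([np.cos(.484),np.sin(.484),0]))
a=('w2',*W(144.5,487)[1:]); s=('side0',260+340/5.5,160+125/5.5); tt=('top0',200+195/4,170+233/4)
print('lug tri',tri([a,s]),tri([a,s,tt]))
p=proj('w2',[.5,.2,0])
print(arm.observe()['tcp_pos'],arm.observe()['eef_rot'])
E
```

```text
lug c [0.51676326 0.18879626 0.089     ] 0.49220405523270067 0.03565583712562982
block [0.50635885 0.18308046 0.05      ] 0.48659096844442506 0.05689097876874673
tip [0.6424755  0.25650876 0.024     ] 0.4947083129707397 0.15465915975654262
lug pred [0.51698054 0.18866434 0.05      ]
lug tri (array([0.51692003, 0.18886229, 0.08826727]), [np.float64(0.0), np.float64(0.0)]) (array([0.51577025, 0.18977671, 0.0869576 ]), [np.float64(1.4), np.float64(1.3), np.float64(2.3)])
[0.50416982 0.17836407 0.30202892] [-3.14122735e+00  2.23154740e-03  4.83104584e-01]
```

Lug at (0.517,0.189), yaw 0.49, and the views agree. I align, descend partway and check.

```bash
python3 -m creep '{"slide":[[6,5,0],[6.3,5.5,0],[0,0,-20],[0,0,-30],[0,0,-30],[0,0,-30],[0,0,-30],[0,0,-10],[0,0,0],[0,0,0]],"rotation":[[0,0,0.006],[0,0,0],[0,0,0],[0,0,0],[0,0,0],[0,0,0],[0,0,0],[0,0,0],[0,0,0],[0,0,0]],"claw":[1,1,1,1,1,1,1,1,1,1]}' 80; python3 - <<'E'
from h import *
snap('wrist','w3');print(arm.observe()['tcp_pos'])
E
```

```text
t: 3.25
tcp_pos: [0.5179, 0.1879, 0.1546]
eef_rot: [3.141, -0.002, 0.486]
contact_force: [0.3, 0.1, 1.3]
finger_gap: 0.0855
[0.518004   0.18808365 0.15485798]
```

View pics/w3.png

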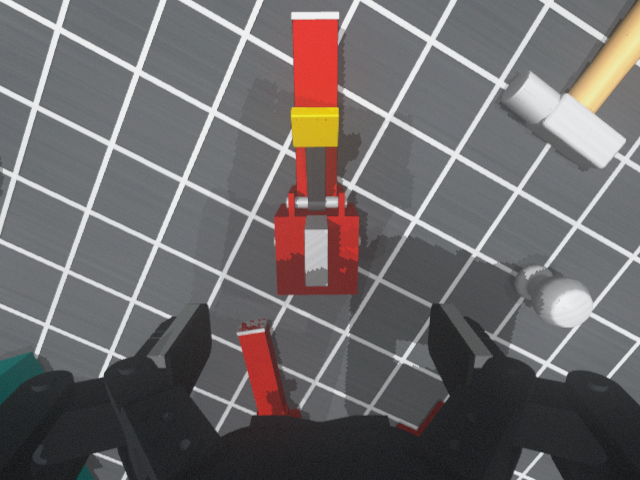

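```bash
python3 - <<'E'
from h import *
L=np.array([onz('w3',*v,.089) for v in [(305,230),(327,230),(327.5,286),(305,286)]]);c=L.mean(0);d=L[0]-L[3]+L[1]-L[2];print(c,np.arctan2(d[1],d[0]))
t=onz('w3',315,16,.024);b=onz('w3',317,294,.05);d=t-b;print(t,b,np.arctan2(d[1],d[0]))
e=np.array([np.cos(.49),np.sin(.49)]);print('origin',(c[:2]-.012*e),b[:2]+.029*e)
print(tri([('w3',316,258),('w2',270+144.5/3,30+487/3)]))
E
```

```text
[0.51697125 0.1894973  0.089     ] 0.48827443862770126
[0.64397054 0.25776991 0.024     ] [0.48123588 0.17039937 0.05      ] 0.49272192464893777
origin [0.50638326 0.18384979] [0.50682353 0.18404752]
(array([0.51636067, 0.1889528 , 0.08556956]), [np.float64(0.3), np.float64(0.3)])
```

```bash
python3 -m creep '{"slide":[[-1,1.2,0],[0,0,-20],[0,0,-20],[0,0,-20],[0,0,-15],[0,0,-10],[0,0,-8],[0,0,-4],[0,0,0],[0,0,0]],"rotation":[[0,0,0.004],[0,0,0],[0,0,0],[0,0,0],[0,0,0],[0,0,0],[0,0,0],[0,0,0],[0,0,0],[0,0,0]],"claw":[1,1,1,1,1,1,1,1,1,1]}' 80; python3 - <<'E'
from h import *
snap('wrist','w4');print(arm.observe())
E
```

```text
t: 4.3
tcp_pos: [0.5163, 0.1894, 0.0568]
eef_rot: [3.141, -0.001, 0.491]
contact_force: [-0.3, -0.8, 0.1]
finger_gap: 0.0855
{'t': 4.35, 'joints': array([2.66930183e-01, 5.90160473e-01, 1.77843350e+00, 2.46398956e-05,
       7.72026305e-01, 1.34689156e+00]), 'joint_velocities': array([ 0.00140637, -0.00067526,  0.00180311,  0.00067835, -0.0013375 ,
        0.00048587]), 'tau': array([ 1.72709311e-03, -5.55884778e+01, -2.10799617e+01,  1.32416321e-04,
        2.80776758e-04, -1.93668716e-04]), 'tcp_pos': array([0.51633818, 0.18940774, 0.05686783]), 'eef_rot': array([ 3.14139353e+00, -9.51919355e-04,  4.90817398e-01]), 'contact_force': array([-0.09452892, -0.15005528, -0.17075038]), 'ft_torque': array([-0.07435838, -0.01757738,  0.00331379]), 'finger_gap': 0.08534827305272152}
```

View pics/w4.png

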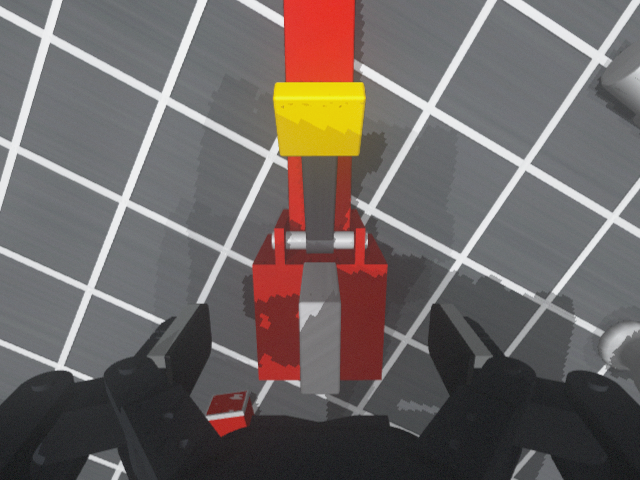

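The lug sits centred between the pads at (320,330). I lower 2 mm and close.

```bash
python3 -m creep '{"slide":[[0,0,-2],[0,0,0],[0,0,0],[0,0,0],[0,0,0],[0,0,0],[0,0,0],[0,0,0],[0,0,0],[0,0,0]],"rotation":[[0,0,0],[0,0,0],[0,0,0],[0,0,0],[0,0,0],[0,0,0],[0,0,0],[0,0,0],[0,0,0],[0,0,0]],"claw":[0.7,0.5,0.3,0.2,0,0,0,0,0,0]}' 90; python3 - <<'E'
from h import *
snap('wrist','w5');print(arm.observe())
E
```

```text
t: 5.35
tcp_pos: [0.5161, 0.1892, 0.0545]
eef_rot: [3.141, -0.0, 0.491]
contact_force: [-0.7, -2.0, 6.0]
finger_gap: 0.013
{'t': 5.4, 'joints': array([ 2.66747898e-01,  5.93990626e-01,  1.77932778e+00, -1.76501770e-04,
        7.67913150e-01,  1.34687013e+00]), 'joint_velocities': array([-8.77904130e-04, -2.76407378e-05,  3.88828388e-04,  3.84705585e-04,
        1.81946335e-03,  1.43180176e-03]), 'tau': array([ 1.16657361e+00, -5.32410586e+01, -2.02515918e+01,  3.78068397e-01,
       -2.93183578e-01,  2.68834876e-02]), 'tcp_pos': array([0.51615953, 0.18921697, 0.05452326]), 'eef_rot': array([ 3.14139288e+00, -3.24838917e-04,  4.90801078e-01]), 'contact_force': array([-0.63967353, -3.40809835,  5.93008853]), 'ft_torque': array([-0.35770369,  0.07775953,  0.10530951]), 'finger_gap': 0.012949967427939689}
```

View pics/w5.png

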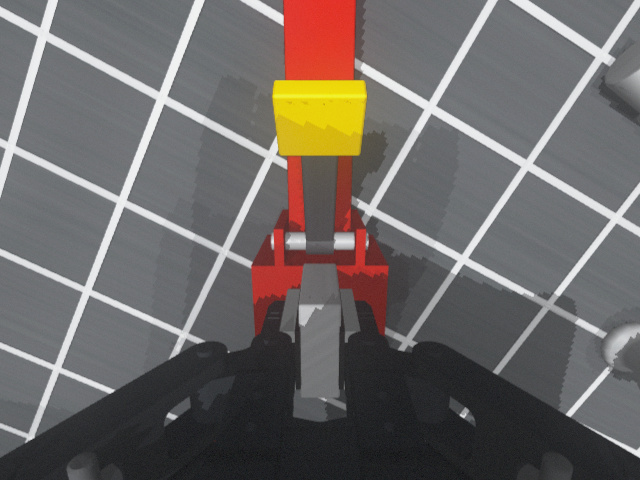

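Grip is good (gap 13 mm, lug centred). Lifting straight up.

```bash
python3 -m creep '{"slide":[[0,0,2],[0,0,5],[0,0,13],[0,0,25],[0,0,30],[0,0,35],[0,0,35],[0,0,30],[0,0,20],[0,0,5]],"rotation":[[0,0,0],[0,0,0],[0,0,0],[0,0,0],[0,0,0],[0,0,0],[0,0,0],[0,0,0],[0,0,0],[0,0,0]],"claw":[0,0,0,0,0,0,0,0,0,0]}' 90; python3 - <<'E'
from h import *
snap('wrist','w6');snap('side','s6');print(arm.observe()); crop('s6',250,60,200,150,4,'s6c')
E
```

```text
t: 6.4
tcp_pos: [0.5165, 0.1895, 0.2573]
eef_rot: [3.141, -0.004, 0.491]
contact_force: [0.6, 0.5, -5.4]
finger_gap: 0.0128
{'t': 6.5, 'joints': array([2.66933209e-01, 3.26073407e-01, 1.62605211e+00, 7.80395303e-05,
       1.18867610e+00, 1.34691310e+00]), 'joint_velocities': array([-6.08022975e-05,  3.07800729e-02,  2.84804432e-02, -9.95316773e-04,
       -1.66414179e-02, -4.03378424e-04]), 'tau': array([ 3.65441758e-02, -5.47407639e+01, -3.32221520e+01,  1.36680692e-02,
        1.74555453e-01,  1.26699997e-04]), 'tcp_pos': array([0.51584979, 0.18929106, 0.2547172 ]), 'eef_rot': array([ 3.14148766e+00, -7.87371879e-04,  4.90787402e-01]), 'contact_force': array([ 0.89886187, -0.18988558, -5.88976514]), 'ft_torque': array([-0.04328434,  0.02232404, -0.03467177]), 'finger_gap': 0.0130010159356861}
```

View pics/w6.png

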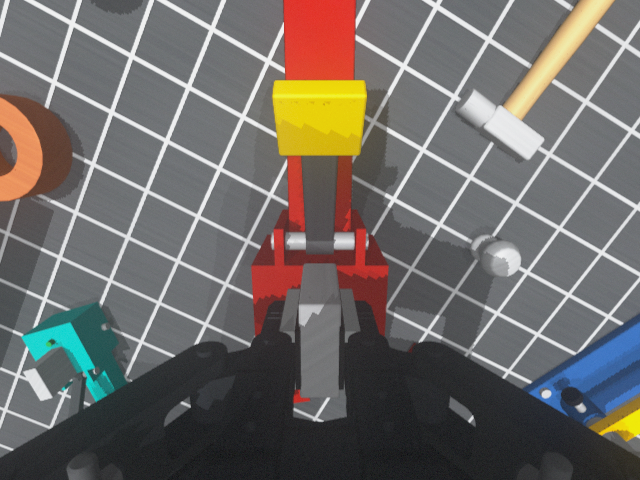

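View pics/s6c.png

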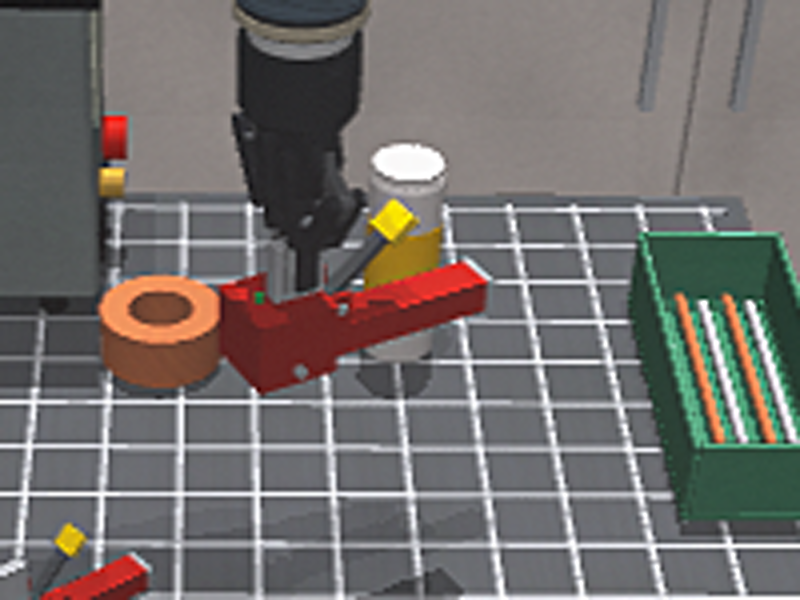

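No slip: the coupler looks identical in the wrist view. Carrying it to above the stand with a turn of -0.863 rad.

```bash
python3 -m creep '{"slide":[[-1,-10,0],[-3,-20,0],[-3,-20,0],[-3,-25,0],[-3,-25,0],[-4,-25,0],[-4,-25,0],[-4,-25,0],[-4,-25,0],[-4,-25,0]],"rotation":[[0,0,-0.02],[0,0,-0.04],[0,0,-0.05],[0,0,-0.05],[0,0,-0.05],[0,0,-0.05],[0,0,-0.05],[0,0,-0.05],[0,0,-0.05],[0,0,-0.05]],"claw":[0,0,0,0,0,0,0,0,0,0]}' && python3 -m creep '{"slide":[[-4,-25,0],[-4,-25,0],[-4,-25,0],[-4,-25,0],[-4,-25,0],[-4,-25,0],[-2.7,-20.1,0],[0,-5,0],[0,0,0],[0,0,0]],"rotation":[[0,0,-0.05],[0,0,-0.05],[0,0,-0.05],[0,0,-0.05],[0,0,-0.05],[0,0,-0.05],[0,0,-0.05],[0,0,-0.05],[0,0,-0.003],[0,0,0]],"claw":[0,0,0,0,0,0,0,0,0,0]}'; python3 - <<'E'
from h import *
snap('wrist','w7');snap('side','s7');snap('top','t7');print(arm.observe()); crop('s7',240,180,160,160,4,'s7c');crop('t7',340,160,130,100,5,'t7c')
E
```

```text
t: 7.5
tcp_pos: [0.4818, -0.0371, 0.253]
eef_rot: [-3.141, 0.002, 0.028]
contact_force: [0.4, 0.2, -5.3]
finger_gap: 0.0129
t: 8.5
tcp_pos: [0.4556, -0.2106, 0.2534]
eef_rot: [-3.141, 0.002, -0.372]
contact_force: [-0.1, 0.1, -5.2]
finger_gap: 0.0131
{'t': 8.65, 'joints': array([-5.24771616e-01,  2.39789665e-01,  1.74442991e+00,  5.79203691e-05,
        1.15802636e+00,  1.41692664e+00]), 'joint_velocities': array([ 0.00261581, -0.00371727, -0.0029287 ,  0.00055616,  0.00203192,
        0.00302564]), 'tau': array([-2.61454163e-01, -4.66126263e+01, -3.13205051e+01, -7.74471428e-04,
       -5.36216854e-02, -7.63556192e-03]), 'tcp_pos': array([ 0.45613123, -0.21031503,  0.25400172]), 'eef_rot': array([-3.14144011e+00,  6.37439918e-04, -3.70925131e-01]), 'contact_force': array([-0.33406729,  0.02697547, -5.11485795]), 'ft_torque': array([ 0.00508505,  0.05679449, -0.01914157]), 'finger_gap': 0.01296877179178338}
```

View pics/w7.png

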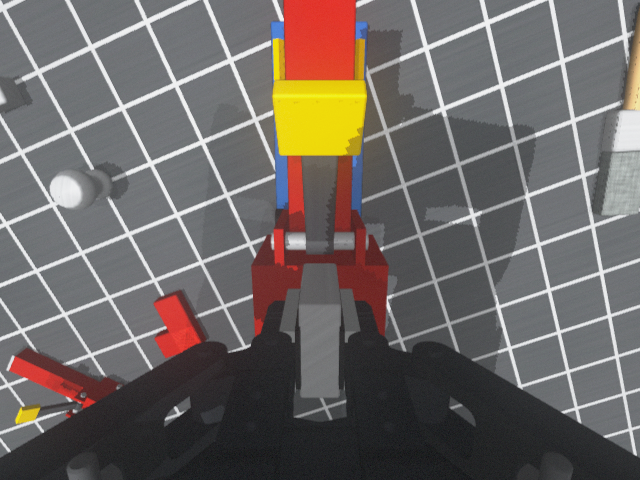

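View pics/s7c.png

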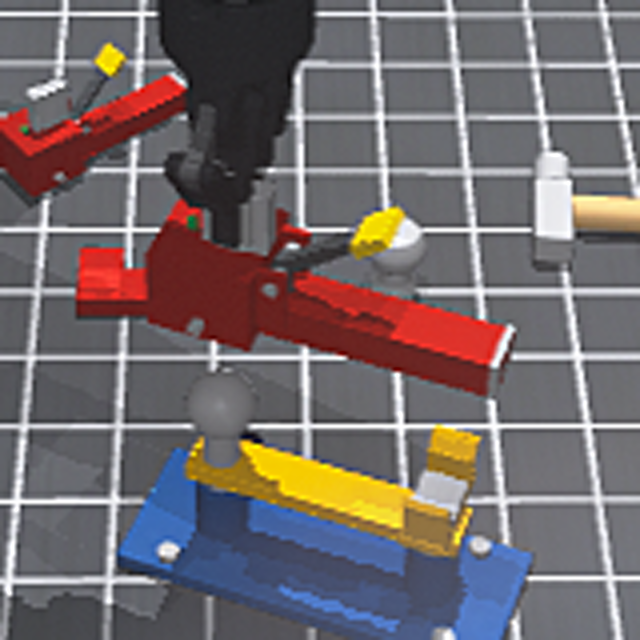

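View pics/t7c.png

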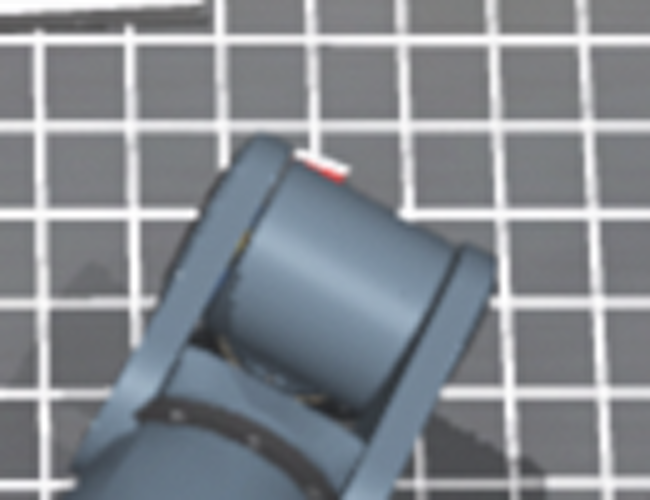

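```bash
python3 - <<'E'
from h import *
crop('s7',268,220,105,75,7.5,'s7d'); crop('w7',250,0,140,100,5.5,'w7d')
o=arm.observe(); y=-.3715; ex=np.array([np.cos(y),np.sin(y),0]);ey=np.array([-np.sin(y),np.cos(y),0])
O=np.array([*o['tcp_pos'][:2],o['tcp_pos'][2]-.0545])-.0112*ex
print(O)
for n,(a,b,c) in dict(nbl=(-29,-29,0),nbr=(29,-29,0),ntl=(-29,-29,50),tipnb=(159,-15,0),tipnt=(159,-15,24),tipft=(159,15,24)).items():
    p=proj('s7',O+(a*ex+b*ey)/1e3+[0,0,c/1e3])[0]; print(n,p,(p-[268,220])*7.5)
print('ball',proj('s7',[[.446,-.2068,.117]]))
E
```

```text
[ 0.44569525 -0.20624928  0.19950172]
nbl [276.85734595 259.96265811] [ 66.43009466 299.71993585]
nbr [302.28852999 267.16264299] [257.16397491 353.71982244]
ntl [276.12588408 243.02451725] [ 60.94413057 172.68387937]
tipnb [363.52683155 279.20925077] [716.45123664 444.06938081]
tipnt [364.45336825 271.23849223] [723.40026191 384.28869176]
tipft [368.61130421 261.36000064] [754.58478156 310.2000048 ]
ball [[295.04370363 280.50840832]]
```

View pics/s7d.png

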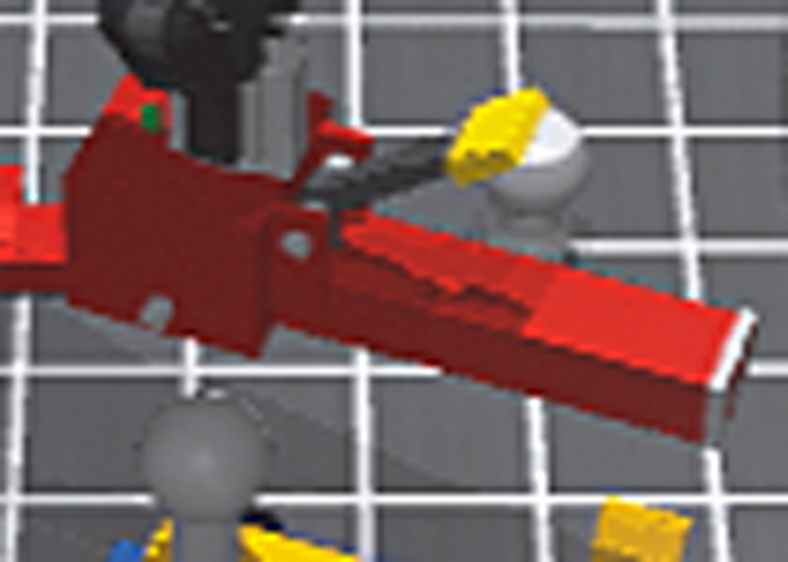

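View pics/w7d.png

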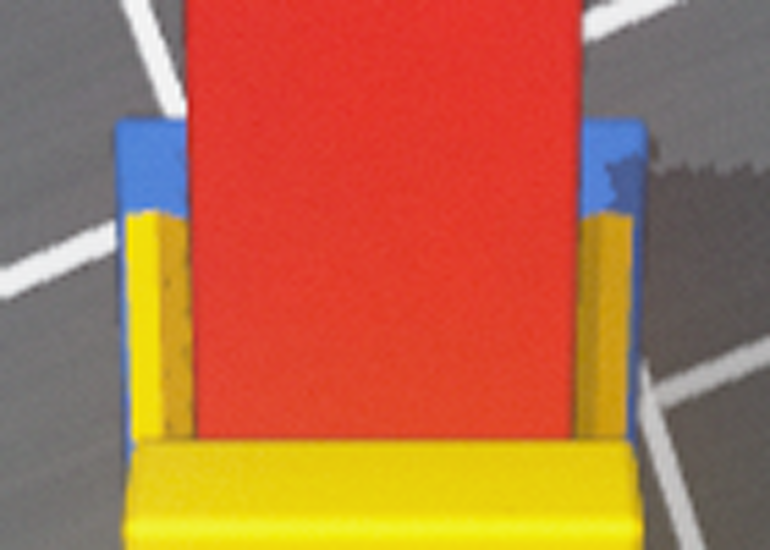

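Side view: the block corners fall within about 0.5 px of the kinematic prediction, and the ball is about 0.6 mm further along +x. Wrist view: tongue, cheeks and plate are centred within 0.4 mm. I trim and lower to just above the pins.

```bash
python3 -m creep '{"slide":[[0.6,-0.2,0],[0,0,-8],[0,0,-12],[0,0,-12],[0,0,-12],[0,0,-10],[0,0,-8],[0,0,-5],[0,0,-2],[0,0,0]],"rotation":[[0,0,0],[0,0,0],[0,0,0],[0,0,0],[0,0,0],[0,0,0],[0,0,0],[0,0,0],[0,0,0],[0,0,0]],"claw":[0,0,0,0,0,0,0,0,0,0]}'; python3 - <<'E'
from h import *
snap('side','s8');snap('wrist','w8');print(arm.observe()['tcp_pos'],arm.observe()['contact_force'],arm.observe()['ft_torque']);crop('s8',258,230,115,90,7,'s8c');crop('w8',250,0,140,100,5.5,'w8d')
E
```

```text
t: 9.65
tcp_pos: [0.4569, -0.211, 0.1852]
eef_rot: [-3.142, 0.0, -0.372]
contact_force: [-0.6, 0.8, -4.6]
finger_gap: 0.0127
[ 0.45708264 -0.21111715  0.1856497 ] [ 0.17398416 -0.67004509 -4.96430969] [-0.00240378  0.08833336 -0.00193378]
```

View pics/s8c.png

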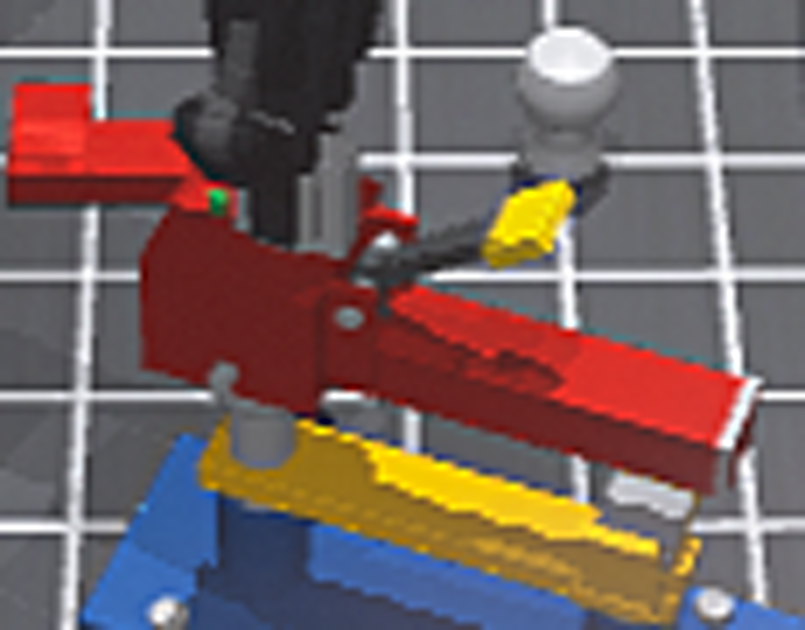

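View pics/w8d.png

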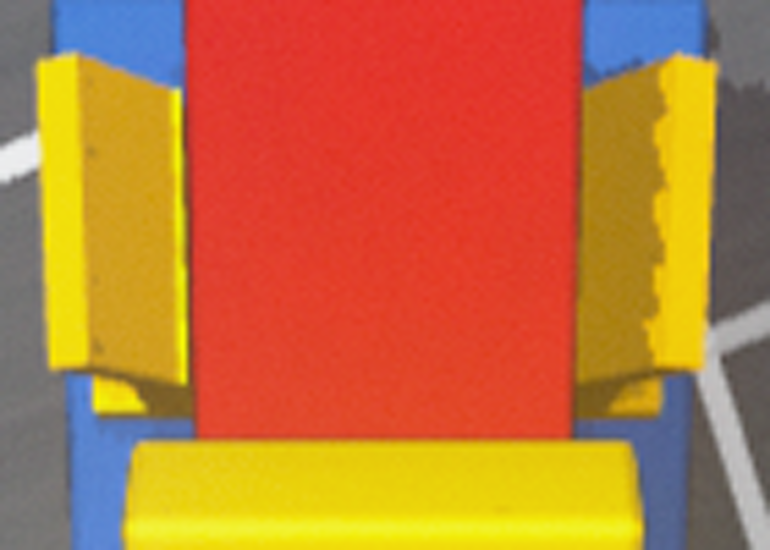

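Ball is entering the socket without contact, and the tongue is between the cheeks (crop columns 190–580 inside 180–590). Continuing carefully to the pins.

```bash
python3 -m creep '{"slide":[[0.1,0.3,0],[0,0,-1],[0,0,-1],[0,0,-2],[0,0,-2],[0,0,-1],[0,0,-1],[0,0,-1],[0,0,0],[0,0,0]],"rotation":[[0,0,0],[0,0,0],[0,0,0],[0,0,0],[0,0,0],[0,0,0],[0,0,0],[0,0,0],[0,0,0],[0,0,0]],"claw":[0,0,0,0,0,0,0,0,0,0]}'; python3 -c "
from h import *
print(arm.observe()['ft_torque'])"
```

```text
t: 10.75
tcp_pos: [0.457, -0.2107, 0.1763]
eef_rot: [3.142, -0.0, -0.372]
contact_force: [-0.1, -0.1, -4.8]
finger_gap: 0.0129
[0.03597637 0.03866616 0.01510316]
```

```bash
python3 -m creep '{"slide":[[0,0,-0.5],[0,0,-0.5],[0,0,-0.5],[0,0,-0.5],[0,0,-0.5],[0,0,-0.5],[0,0,-0.5],[0,0,-0.5],[0,0,0],[0,0,0]],"rotation":[[0,0,0],[0,0,0],[0,0,0],[0,0,0],[0,0,0],[0,0,0],[0,0,0],[0,0,0],[0,0,0],[0,0,0]],"claw":[0,0,0,0,0,0,0,0,0,0]}'; python3 -c "
from h import *
print(arm.observe()['ft_torque'])"
```

```text
t: 11.75
tcp_pos: [0.457, -0.2107, 0.1723]
eef_rot: [-3.142, 0.0, -0.372]
contact_force: [0.2, -0.3, -4.7]
finger_gap: 0.013
[ 0.03849014  0.03343388 -0.00155799]
```

```bash
python3 -m creep '{"slide":[[0,0,-0.4],[0,0,-0.4],[0,0,-0.4],[0,0,-0.4],[0,0,-0.4],[0,0,-0.4],[0,0,-0.4],[0,0,-0.2],[0,0,0],[0,0,0]],"rotation":[[0,0,0],[0,0,0],[0,0,0],[0,0,0],[0,0,0],[0,0,0],[0,0,0],[0,0,0],[0,0,0],[0,0,0]],"claw":[0,0,0,0,0,0,0,0,0,0]}'; python3 -c "
from h import *
print(arm.observe()['ft_torque'])"
```

```text
t: 12.75
tcp_pos: [0.4573, -0.2107, 0.1696]
eef_rot: [-3.141, -0.001, -0.372]
contact_force: [1.2, 4.9, 5.7]
finger_gap: 0.0131
[ 1.15574165 -0.20605339 -0.04411634]
```

Contact with the pins at TCP z≈0.171, as expected. There is a 5 N lateral force along +y of the stand, so I ease the coupler 0.6 mm that way.

```bash
python3 -m creep '{"slide":[[0.1,0.2,0],[0.1,0.2,0],[0,0.2,0],[0,0,0],[0,0,0],[0,0,0],[0,0,0],[0,0,0],[0,0,0],[0,0,0]],"rotation":[[0,0,0],[0,0,0],[0,0,0],[0,0,0],[0,0,0],[0,0,0],[0,0,0],[0,0,0],[0,0,0],[0,0,0]],"claw":[0,0,0,0,0,0,0,0,0,0]}'; python3 -c "
from h import *
print(arm.observe()['ft_torque'])"
```

```text
t: 13.75
tcp_pos: [0.4573, -0.2102, 0.1694]
eef_rot: [3.141, -0.0, -0.372]
contact_force: [2.2, 0.7, 4.4]
finger_gap: 0.013
[ 0.19965332 -0.37507837 -0.00859774]
```

```bash
python3 -m creep '{"slide":[[0.3,0,0],[0,0,-0.3],[0,0,-0.3],[0,0,-0.3],[0,0,-0.3],[0,0,-0.3],[0,0,-0.3],[0,0,-0.2],[0,0,0],[0,0,0]],"rotation":[[0,0,0],[0,0,0],[0,0,0],[0,0,0],[0,0,0],[0,0,0],[0,0,0],[0,0,0],[0,0,0],[0,0,0]],"claw":[0,0,0,0,0,0,0,0,0,0]}'; python3 -c "
from h import *
print(arm.observe()['ft_torque'])"
```

```text
t: 14.75
tcp_pos: [0.4576, -0.2104, 0.168]
eef_rot: [3.141, -0.001, -0.372]
contact_force: [-0.9, -0.7, 12.0]
finger_gap: 0.0131
[0.26397686 0.20652163 0.01376218]
```

```bash
python3 -m creep '{"slide":[[0,0,-0.3],[0,0,-0.3],[0,0,-0.3],[0,0,-0.3],[0,0,-0.3],[0,0,0],[0,0,0],[0,0,0],[0,0,0],[0,0,0]],"rotation":[[0,0,0],[0,0,0],[0,0,0],[0,0,0],[0,0,0],[0,0,0],[0,0,0],[0,0,0],[0,0,0],[0,0,0]],"claw":[0,0,0,0,0,0,0,0,0,0]}'; python3 -c "
from h import *
print(arm.observe()['ft_torque'])"
```

```text
t: 15.75
tcp_pos: [0.4577, -0.2103, 0.1658]
eef_rot: [3.141, -0.001, -0.372]
contact_force: [3.9, -2.4, 2.0]
finger_gap: 0.013
[-0.27652026 -0.76242938 -0.02290477]
```

```bash
python3 -m creep '{"slide":[[0.2,-0.1,0],[0.2,-0.1,0],[0,0,0],[0,0,-0.3],[0,0,-0.3],[0,0,-0.3],[0,0,-0.3],[0,0,-0.3],[0,0,0],[0,0,0]],"rotation":[[0,0,0],[0,0,0],[0,0,0],[0,0,0],[0,0,0],[0,0,0],[0,0,0],[0,0,0],[0,0,0],[0,0,0]],"claw":[0,0,0,0,0,0,0,0,0,0]}'; python3 -c "
from h import *
print(arm.observe()['ft_torque'])"
```

```text
t: 16.75
tcp_pos: [0.4579, -0.2103, 0.1645]
eef_rot: [3.142, -0.0, -0.372]
contact_force: [3.2, -1.4, 5.6]
finger_gap: 0.0131
[-0.11814963 -0.5149862   0.03100311]
```

```bash
python3 -m creep '{"slide":[[0.2,-0.1,0],[0.1,0,0],[0,0,-0.3],[0,0,-0.3],[0,0,-0.3],[0,0,-0.3],[0,0,-0.3],[0,0,-0.3],[0,0,0],[0,0,0]],"rotation":[[0,0,0],[0,0,0],[0,0,0],[0,0,0],[0,0,0],[0,0,0],[0,0,0],[0,0,0],[0,0,0],[0,0,0]],"claw":[0,0,0,0,0,0,0,0,0,0]}'; python3 -c "
from h import *
print(arm.observe()['ft_torque'])"
```

```text
t: 17.75
tcp_pos: [0.4582, -0.2104, 0.1631]
eef_rot: [3.141, -0.0, -0.372]
contact_force: [0.7, -0.4, 11.6]
finger_gap: 0.0127
[ 0.06056255 -0.07101527 -0.03003644]
```

```bash
python3 -m creep '{"slide":[[0,0,-0.3],[0,0,-0.3],[0,0,-0.3],[0,0,-0.3],[0,0,-0.3],[0,0,0],[0,0,0],[0,0,0],[0,0,0],[0,0,0]],"rotation":[[0,0,0],[0,0,0],[0,0,0],[0,0,0],[0,0,0],[0,0,0],[0,0,0],[0,0,0],[0,0,0],[0,0,0]],"claw":[0,0,0,0,0,0,0,0,0,0]}'; python3 - <<'E'
from h import *
snap('wrist','w9');snap('side','s9');print(arm.observe()['ft_torque']);crop('s9',258,240,115,90,7,'s9c')
E
```

```text
t: 18.75
tcp_pos: [0.458, -0.2103, 0.1609]
eef_rot: [-3.142, 0.0, -0.372]
contact_force: [2.2, -2.1, 2.9]
finger_gap: 0.013
[-0.08620991 -0.19417938  0.04227946]
```

View pics/w9.png

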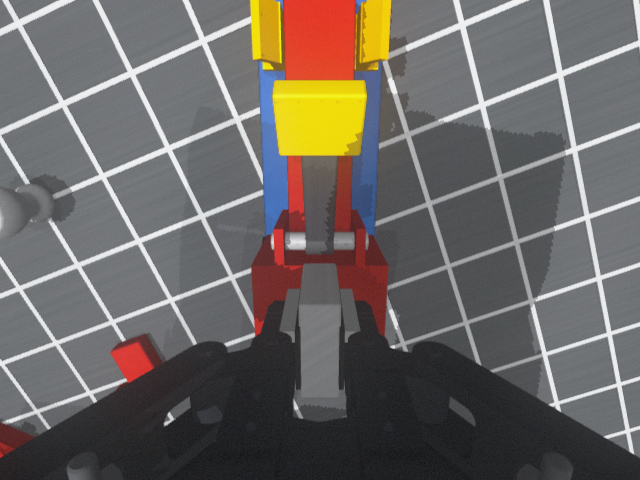

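View pics/s9c.png

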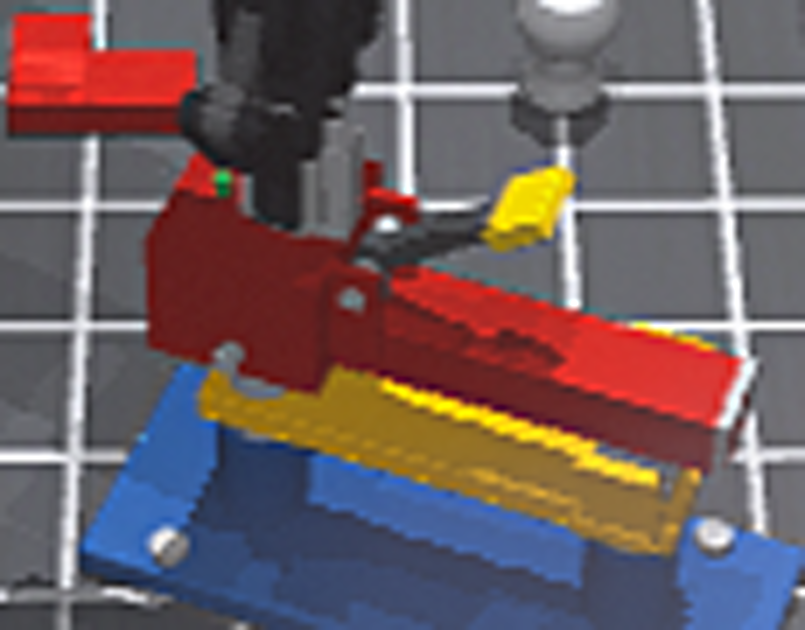

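Grip unchanged, tongue between the cheeks. About 11–12 mm remain and the force has dropped, so the pins look passed. Continuing.

```bash
python3 -m creep '{"slide":[[0.1,-0.1,-0.4],[0,0,-0.4],[0,0,-0.4],[0,0,-0.4],[0,0,-0.4],[0,0,-0.4],[0,0,-0.3],[0,0,-0.3],[0,0,0],[0,0,0]],"rotation":[[0,0,0],[0,0,0],[0,0,0],[0,0,0],[0,0,0],[0,0,0],[0,0,0],[0,0,0],[0,0,0],[0,0,0]],"claw":[0,0,0,0,0,0,0,0,0,0]}'; python3 -c "
from h import *
print(arm.observe()['ft_torque'])"
```

```text
t: 19.85
tcp_pos: [0.4581, -0.2104, 0.1578]
eef_rot: [-3.142, 0.0, -0.372]
contact_force: [0.6, -0.1, -1.2]
finger_gap: 0.0128
[ 0.13092953  0.03219309 -0.0275199 ]
```

Past the pins, with the ball carrying little load. Down another 5.5 mm.

```bash
python3 -m creep '{"slide":[[0,0,-0.7],[0,0,-0.7],[0,0,-0.7],[0,0,-0.7],[0,0,-0.7],[0,0,-0.7],[0,0,-0.7],[0,0,-0.6],[0,0,0],[0,0,0]],"rotation":[[0,0,0],[0,0,0],[0,0,0],[0,0,0],[0,0,0],[0,0,0],[0,0,0],[0,0,0],[0,0,0],[0,0,0]],"claw":[0,0,0,0,0,0,0,0,0,0]}'; python3 -c "
from h import *
print(arm.observe()['ft_torque'])"
```

```text
t: 20.85
tcp_pos: [0.458, -0.2103, 0.152]
eef_rot: [-3.142, 0.001, -0.372]
contact_force: [0.0, -0.9, -10.6]
finger_gap: 0.0127
[-0.04719727  0.03017037  0.02865232]
```

```bash
python3 -m creep '{"slide":[[0,0,-0.3],[0,0,-0.3],[0,0,-0.3],[0,0,-0.3],[0,0,-0.3],[0,0,0],[0,0,0],[0,0,0],[0,0,0],[0,0,0]],"rotation":[[0,0,0],[0,0,0],[0,0,0],[0,0,0],[0,0,0],[0,0,0],[0,0,0],[0,0,0],[0,0,0],[0,0,0]],"claw":[0,0,0,0,0,0,0,0,0,0]}'; python3 -c "
from h import *
print(arm.observe()['ft_torque'])"
```

```text
t: 21.85
tcp_pos: [0.4582, -0.2104, 0.1509]
eef_rot: [-3.142, 0.0, -0.372]
contact_force: [-1.9, 0.5, -5.6]
finger_gap: 0.0127
[ 0.20376422  0.54447967 -0.00418207]
```

```bash
python3 -m creep '{"slide":[[0,0,-0.2],[0,0,-0.2],[0,0,-0.2],[0,0,-0.2],[0,0,-0.2],[0,0,0],[0,0,0],[0,0,0],[0,0,0],[0,0,0]],"rotation":[[0,0,0],[0,0,0],[0,0,0],[0,0,0],[0,0,0],[0,0,0],[0,0,0],[0,0,0],[0,0,0],[0,0,0]],"claw":[0,0,0,0,0,0,0,0,0,0]}'; python3 - <<'E'
from h import *
snap('side','s10');print(arm.observe()['ft_torque']);crop('s10',258,240,115,90,7,'s10c')
E
```

```text
t: 22.85
tcp_pos: [0.4583, -0.2105, 0.1501]
eef_rot: [3.142, -0.0, -0.372]
contact_force: [-2.8, 1.1, -2.5]
finger_gap: 0.0133
[ 0.37838761  0.78641    -0.00551764]
```

View pics/s10c.png

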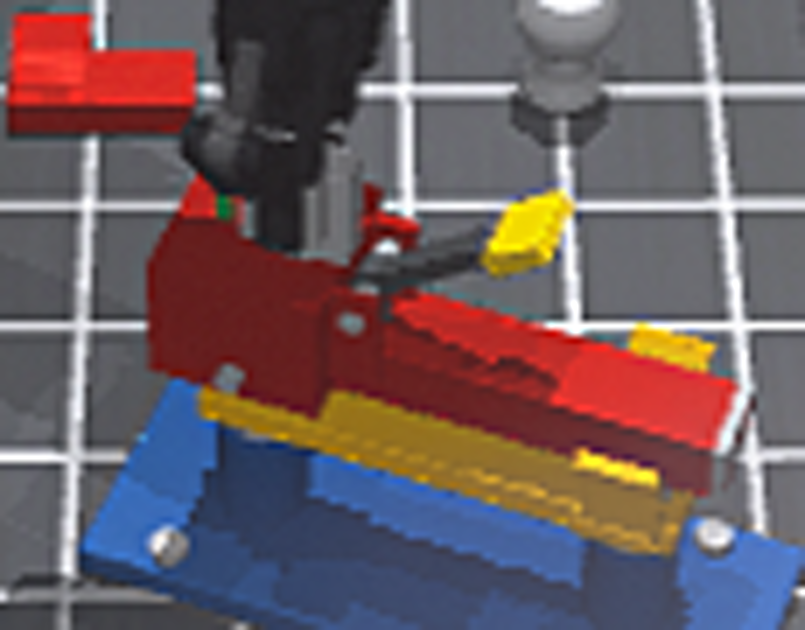

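Tell-tale is rising at crop (225,208), and the tongue is in the cradle. A little more, easing the -x force.

```bash
python3 -m creep '{"slide":[[-0.2,0.1,0],[-0.2,0.1,0],[0,0,-0.2],[0,0,-0.2],[0,0,-0.2],[0,0,-0.2],[0,0,-0.2],[0,0,0],[0,0,0],[0,0,0]],"rotation":[[0,0,0],[0,0,0],[0,0,0],[0,0,0],[0,0,0],[0,0,0],[0,0,0],[0,0,0],[0,0,0],[0,0,0]],"claw":[0,0,0,0,0,0,0,0,0,0]}';python3 -c "
from h import *
print(arm.observe()['ft_torque'])"
```

```text
t: 23.9
tcp_pos: [0.4582, -0.2105, 0.1494]
eef_rot: [3.141, -0.001, -0.372]
contact_force: [-1.3, 1.0, 4.6]
finger_gap: 0.0128
[ 0.17041001  0.52804169 -0.03909938]
```

```bash
python3 -m creep '{"slide":[[-0.2,0.1,0],[0,0,-0.2],[0,0,-0.2],[0,0,-0.2],[0,0,-0.2],[0,0,0],[0,0,0],[0,0,0],[0,0,0],[0,0,0]],"rotation":[[0,0,0],[0,0,0],[0,0,0],[0,0,0],[0,0,0],[0,0,0],[0,0,0],[0,0,0],[0,0,0],[0,0,0]],"claw":[0,0,0,0,0,0,0,0,0,0]}'; python3 - <<'E'
from h import *
snap('side','s11');snap('wrist','w11');print(arm.observe()['ft_torque']);crop('s11',258,240,115,90,7,'s11c')
E
```

```text
t: 24.9
tcp_pos: [0.4576, -0.2102, 0.1486]
eef_rot: [3.141, 0.0, -0.372]
contact_force: [-4.7, 1.4, 10.5]
finger_gap: 0.0125
[ 0.31228816  1.11070139 -0.01661505]
```

View pics/s11c.png

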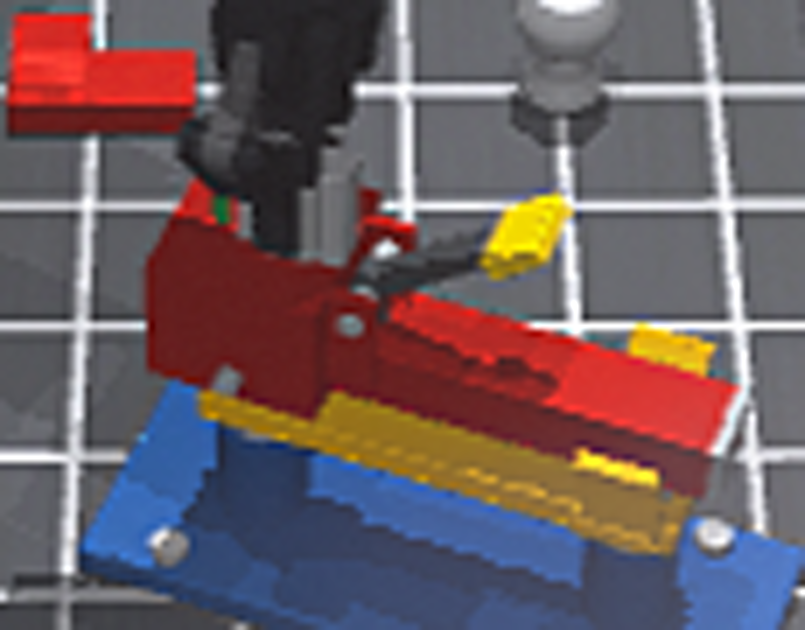

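View pics/w11.png

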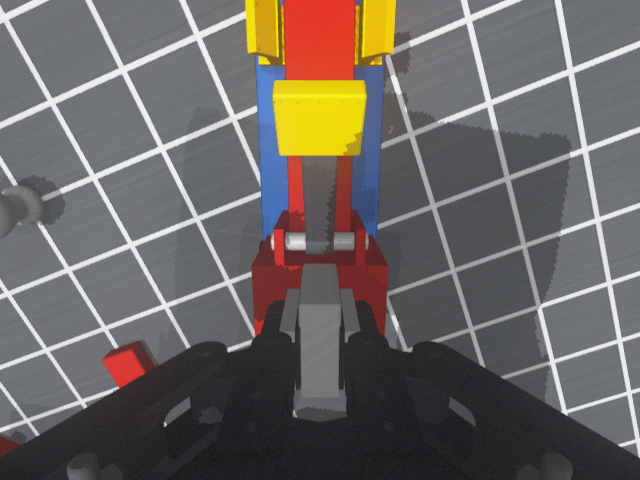

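```bash
python3 - <<'E'
from h import *
a=[]
for f,y in [('s9',258),('s10',262),('s11',262)]:
    im=cv2.imread('pics/'+f+'.png')[y:y+18,280:298]; a.append(cv2.resize(im,None,fx=14,fy=14,interpolation=cv2.INTER_NEAREST))
cv2.imwrite('pics/tell.png',np.hstack(a))
E
```

```text
(no output)
```

View pics/tell.png

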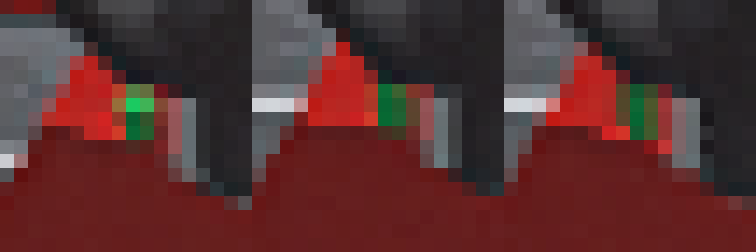

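```bash
python3 -m creep '{"slide":[[-0.2,0.1,0],[-0.2,0.1,0],[-0.2,0,0],[0,0,0],[0,0,0],[0,0,0],[0,0,0],[0,0,0],[0,0,0],[0,0,0]],"rotation":[[0,0,0],[0,0,0],[0,0,0],[0,0,0],[0,0,0],[0,0,0],[0,0,0],[0,0,0],[0,0,0],[0,0,0]],"claw":[0,0,0,0,0,0,0,0,0,0]}'; python3 -c "
from h import *
print(arm.observe()['ft_torque'])"
```

```text
t: 26.0
tcp_pos: [0.4574, -0.2102, 0.1487]
eef_rot: [3.141, -0.001, -0.372]
contact_force: [-2.4, 0.7, 7.3]
finger_gap: 0.0128
[0.21673841 0.63221605 0.0193756 ]
```

```bash
python3 -m creep '{"slide":[[-0.2,0.1,0],[-0.2,0,0],[0,0,-0.3],[0,0,-0.3],[0,0,-0.2],[0,0,0],[0,0,0],[0,0,0],[0,0,0],[0,0,0]],"rotation":[[0,0,0],[0,0,0],[0,0,0],[0,0,0],[0,0,0],[0,0,0],[0,0,0],[0,0,0],[0,0,0],[0,0,0]],"claw":[0,0,0,0,0,0,0,0,0,0]}'; python3 -c "
from h import *
print(arm.observe()['ft_torque'])"
```

```text
t: 27.0
tcp_pos: [0.4574, -0.2102, 0.1485]
eef_rot: [3.141, -0.002, -0.372]
contact_force: [-2.5, 0.8, 13.2]
finger_gap: 0.0126
[ 0.43883288  0.86322521 -0.05754039]
```

z is now stiff (0.2 mm for 6 N), so it is at the stop with about 18 N of load. Unloading and releasing, then rising.

```bash
python3 -m creep '{"slide":[[0,0,0.5],[0,0,0.3],[0,0,0],[0,0,0],[0,0,0],[0,0,0],[0,0,0],[0,0,0],[0,0,0],[0,0,0]],"rotation":[[0,0,0],[0,0,0],[0,0,0],[0,0,0],[0,0,0],[0,0,0],[0,0,0],[0,0,0],[0,0,0],[0,0,0]],"claw":[0,0,0.2,0.3,0.4,0.5,0.6,0.7,0.8,0.9]}' && python3 -m creep '{"slide":[[0,0,0],[0,0,0],[0,0,5],[0,0,10],[0,0,20],[0,0,25],[0,0,25],[0,0,15],[0,0,0],[0,0,0]],"rotation":[[0,0,0],[0,0,0],[0,0,0],[0,0,0],[0,0,0],[0,0,0],[0,0,0],[0,0,0],[0,0,0],[0,0,0]],"claw":[1,1,1,1,1,1,1,1,1,1]}'; python3 - <<'E'
from h import *
snap('side','s12');snap('wrist','w12');print(arm.observe()['contact_force']);crop('s12',258,230,115,90,7,'s12c');crop('w12',220,60,200,220,2.7,'w12c')
E
```

```text
t: 28.0
tcp_pos: [0.4567, -0.2099, 0.1482]
eef_rot: [-3.142, -0.0, -0.372]
contact_force: [0.1, 0.6, 1.4]
finger_gap: 0.0768
t: 29.0
tcp_pos: [0.4566, -0.2098, 0.2482]
eef_rot: [3.142, -0.0, -0.372]
contact_force: [-0.5, -0.0, 0.2]
finger_gap: 0.0853
[-0.13576264  0.33695885  0.18911388]
```

View pics/s12c.png

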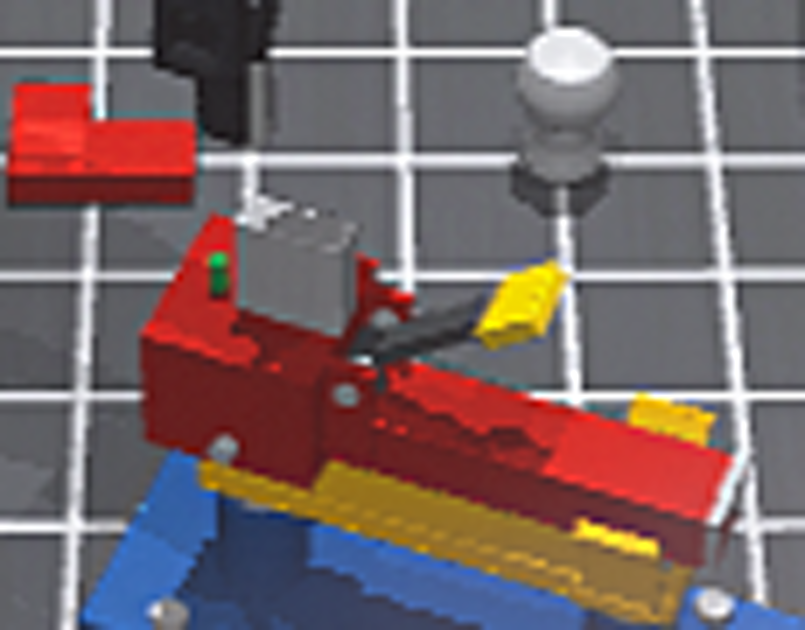

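View pics/w12.png

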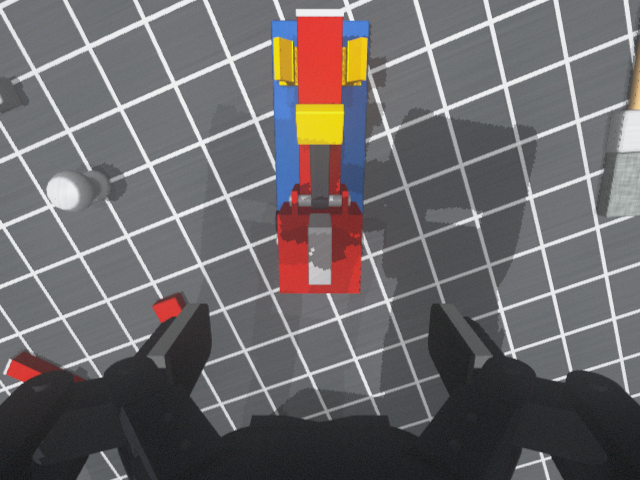

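The green tell-tale stands up at crop (219,272), the coupler sits level in the cradle and the lever is still raised. Next I shut the fingers and move over the pad.

```bash
python3 -m creep '{"slide":[[10,-4,0],[15,-6,0],[20,-8,0],[16.5,-6,0],[10,-3.9,0],[0,0,-10],[0,0,-20],[0,0,-10],[0,0,0],[0,0,0]],"rotation":[[0,0,0],[0,0,0],[0,0,0],[0,0,0],[0,0,0],[0,0,0],[0,0,0],[0,0,0],[0,0,0],[0,0,0]],"claw":[0.5,0,0,0,0,0,0,0,0,0]}' 40; python3 - <<'E'
from h import *
snap('side','s13');snap('wrist','w13');crop('s13',258,230,115,90,7,'s13c')
E
```

```text
t: 30.1
tcp_pos: [0.5281, -0.2378, 0.2084]
eef_rot: [-3.142, 0.0, -0.372]
contact_force: [-0.3, -0.2, 0.1]
finger_gap: 0.0003
```

View pics/s13c.png

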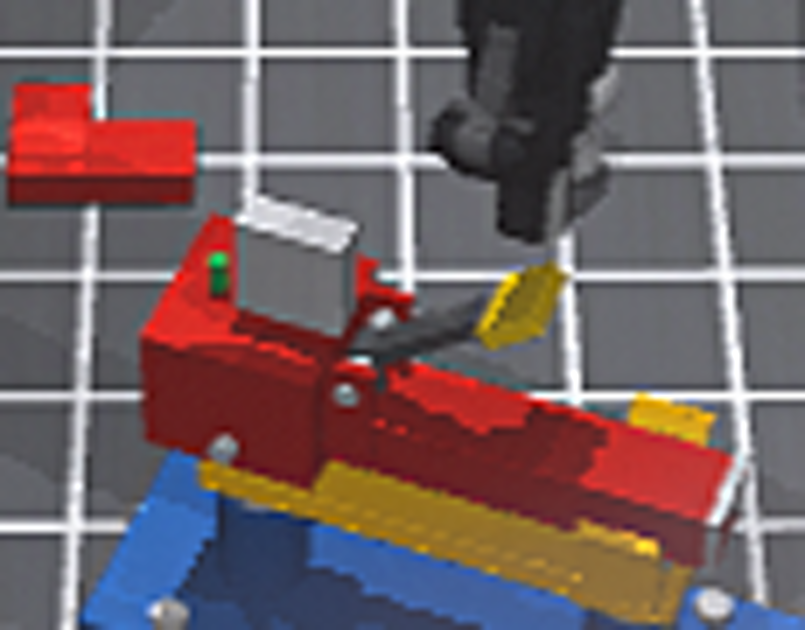

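View pics/w13.png

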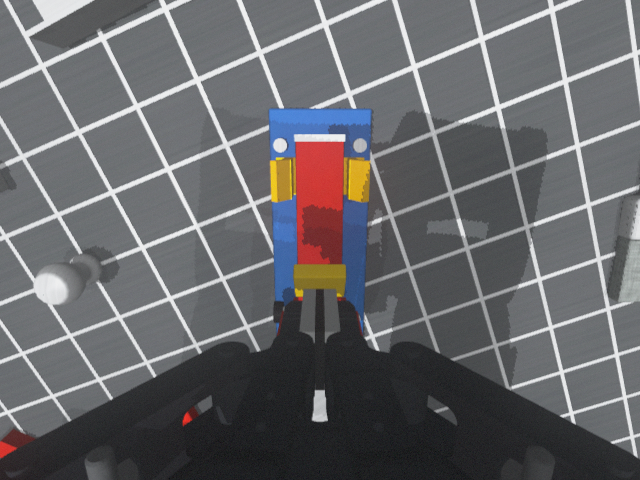

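Fingertips are right over the pad. Pressing down along its arc.

```bash
python3 -m creep '{"slide":[[1.5,-0.6,-6],[1.5,-0.6,-6],[1.5,-0.6,-6],[1.5,-0.6,-6],[1.5,-0.6,-6],[1,-0.4,-6],[1,-0.4,-6],[1,-0.4,-6],[0,0,-6],[0,0,-4]],"rotation":[[0,0,0],[0,0,0],[0,0,0],[0,0,0],[0,0,0],[0,0,0],[0,0,0],[0,0,0],[0,0,0],[0,0,0]],"claw":[0,0,0,0,0,0,0,0,0,0]}'; python3 -c "
from h import *
print(arm.observe()['ft_torque'])"
```

```text
t: 31.2
tcp_pos: [0.5384, -0.2419, 0.1494]
eef_rot: [-3.141, 0.001, -0.372]
contact_force: [1.1, -0.0, 2.8]
finger_gap: 0.0003
[-0.09386443 -0.27915696  0.00329287]
```

```bash
python3 -m creep '{"slide":[[0,0,-1.5],[0,0,-1.5],[0,0,-1.5],[0,0,-1],[0,0,-1],[0,0,-1],[0,0,-1],[0,0,-0.5],[0,0,0],[0,0,0]],"rotation":[[0,0,0],[0,0,0],[0,0,0],[0,0,0],[0,0,0],[0,0,0],[0,0,0],[0,0,0],[0,0,0],[0,0,0]],"claw":[0,0,0,0,0,0,0,0,0,0]}'; python3 -c "
from h import *
print(arm.observe()['ft_torque'])"
```

```text
t: 32.2
tcp_pos: [0.5385, -0.2419, 0.1411]
eef_rot: [-3.142, 0.0, -0.372]
contact_force: [1.6, -0.8, 1.2]
finger_gap: -0.0004
[-0.1058257  -0.23954231  0.01879674]
```

```bash
python3 -m creep '{"slide":[[0,0,-0.4],[0,0,-0.4],[0,0,-0.4],[0,0,-0.4],[0,0,-0.4],[0,0,-0.4],[0,0,-0.4],[0,0,0],[0,0,0],[0,0,0]],"rotation":[[0,0,0],[0,0,0],[0,0,0],[0,0,0],[0,0,0],[0,0,0],[0,0,0],[0,0,0],[0,0,0],[0,0,0]],"claw":[0,0,0,0,0,0,0,0,0,0]}'; python3 -c "
from h import *
print(arm.observe()['ft_torque'])"
```

```text
t: 33.2
tcp_pos: [0.5386, -0.242, 0.1384]
eef_rot: [3.142, 0.0, -0.372]
contact_force: [1.2, 0.1, 2.2]
finger_gap: 0.0004
[-0.09793008 -0.25595569 -0.01064536]
```

```bash
python3 -m creep '{"slide":[[0,0,-0.3],[0,0,-0.3],[0,0,-0.3],[0,0,-0.3],[0,0,-0.3],[0,0,0],[0,0,0],[0,0,0],[0,0,0],[0,0,0]],"rotation":[[0,0,0],[0,0,0],[0,0,0],[0,0,0],[0,0,0],[0,0,0],[0,0,0],[0,0,0],[0,0,0],[0,0,0]],"claw":[0,0,0,0,0,0,0,0,0,0]}'; python3 -c "
from h import *
print(arm.observe()['ft_torque'])"
```

```text
t: 34.2
tcp_pos: [0.5387, -0.242, 0.1375]
eef_rot: [3.142, -0.0, -0.372]
contact_force: [-1.3, 0.3, 8.1]
finger_gap: 0.0001
[ 0.112139    0.24478448 -0.00839357]
```

The stop is being felt; a little firmer to be sure.

```bash
python3 -m creep '{"slide":[[0,0,-0.3],[0,0,-0.3],[0,0,-0.2],[0,0,0],[0,0,0],[0,0,0],[0,0,0],[0,0,0],[0,0,0],[0,0,0]],"rotation":[[0,0,0],[0,0,0],[0,0,0],[0,0,0],[0,0,0],[0,0,0],[0,0,0],[0,0,0],[0,0,0],[0,0,0]],"claw":[0,0,0,0,0,0,0,0,0,0]}'
```

```text
t: 35.2
tcp_pos: [0.5388, -0.2421, 0.1374]
eef_rot: [3.141, -0.001, -0.372]
contact_force: [-3.6, 1.8, 15.0]
finger_gap: 0.0
```

Solid (0.1 mm for 7 N). Lifting off and checking.

```bash
python3 -m creep '{"slide":[[0,0,1],[0,0,2],[0,0,8],[0,0,15],[0,0,25],[0,0,30],[0,0,30],[0,0,20],[0,0,10],[0,0,0]],"rotation":[[0,0,0],[0,0,0],[0,0,0],[0,0,0],[0,0,0],[0,0,0],[0,0,0],[0,0,0],[0,0,0],[0,0,0]],"claw":[0,0,0,0,0,0,0,0,0,0]}' && python3 -m creep '{"slide":[[-15,0,0],[-25,0,0],[-25,0,0],[-25,0,0],[-25,0,0],[-20,0,0],[-10,0,0],[0,0,0],[0,0,0],[0,0,0]],"rotation":[[0,0,0],[0,0,0],[0,0,0],[0,0,0],[0,0,0],[0,0,0],[0,0,0],[0,0,0],[0,0,0],[0,0,0]],"claw":[0,0,0,0,0,0,0,0,0,0]}'; python3 - <<'E'
from h import *
snap('side','s14');snap('wrist','w14');crop('s14',258,230,115,90,7,'s14c');print(arm.observe()['contact_force'])
E
```

```text
t: 36.2
tcp_pos: [0.5389, -0.2421, 0.2781]
eef_rot: [3.141, -0.002, -0.372]
contact_force: [0.1, 0.6, 0.1]
finger_gap: 0.0002
t: 37.2
tcp_pos: [0.3943, -0.242, 0.2768]
eef_rot: [-3.141, 0.0, -0.372]
contact_force: [0.1, -0.1, -0.3]
finger_gap: -0.0001
[-0.729796   -0.58367407 -1.11018897]
```

View pics/s14c.png

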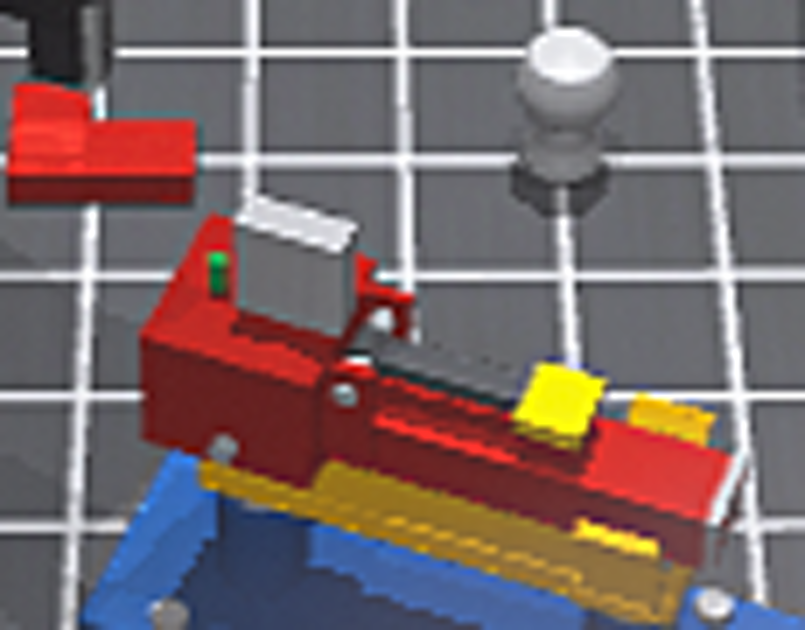

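View pics/w14.png

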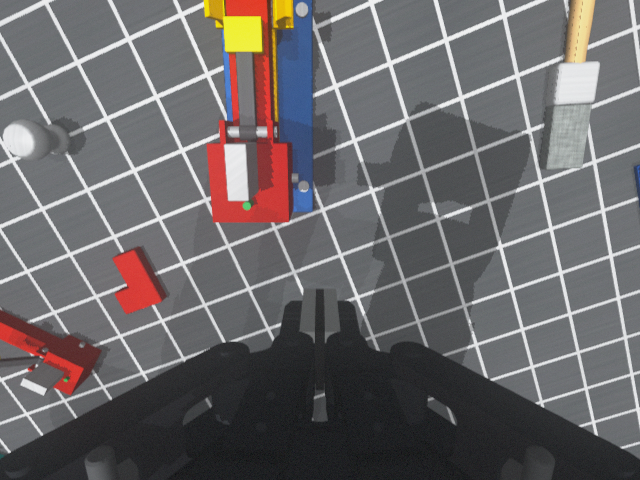

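View pics/s14.png

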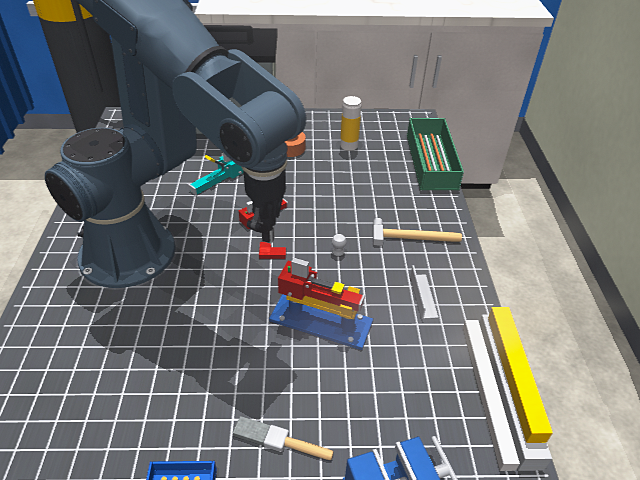

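Lever lies level over the tongue (pad at crop (563,400), at the stop), the tell-tale is up at (219,272), the bystanders look unmoved and the robot is clear. Handing in.

```bash
python3 -c "
from h import *
print(arm.job_done())"
```

```text
the job is handed in; nothing more can be done
None
```

The coupler is home on the gauge stand's ball and latched; I handed the job in at about 37 s. No check failed outright.

**Seating:** I gripped the larger red coupler by its lug and lowered it onto the ball with the tongue in the cradle. I eased it past the pins and released it with the lever still raised. At the stop, the last 6 N moved it only 0.2 mm.

**Latching:** I pressed the lever down with the shut fingers until it hit its stop, where 7 N moved it only 0.1 mm. I then let go and moved clear.

**Forces:** The highest load I read on the stand was about 20 N, from wrist readings at the end of each move plus the coupler's weight, so brief peaks between readings would not show. Sideways forces of up to about 5 N appeared during the press; I trimmed the coupler's position by a millimetre or less to relieve them.

**Last pictures:**
- The green tell-tale is up, the tongue is level in the cradle and the lever is flat over the tongue.
- The bystanders in view look unmoved.
- I judged the tell-tale's height and the lever's angle from the pictures and from feeling the stops; I did not measure either exactly.
- While the gripper was still holding the lug it hid part of the tell-tale. I only saw it clearly up after letting go, before I touched the lever.

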